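# Wedge a split board tight in a notched cramp

## Task

The two halves of a split red lacquered board lie loose in the wedge cramp, to be pressed together for gluing. Lift the stop block by its blue knob out of the outermost notch and drop it fully home into the notch nearest the board, then push or tap the green wooden wedge, thin end first, along between the sliding jaw and the stop block until it is firmly tight and the halves are pressed together flat. Leave the stop, wedge and board in place like that, and do not disturb anything else on the table.

Things in the scene. Friction and masses are not known exactly. Their poses are not given: they have to be found in the camera images.
- cramp: fixed wedge cramp: plywood bed 260 x 340 x 20 mm. Origin: centre of its underside, on the table. Its +x is the way the wedge is driven; from +y to -y lie an end block (y 142 to 169 mm; its pad, on rubber, gives 8 N per mm), the board halves, the sliding jaw, the wedge's lane, and three notches (x 45, y -40, -80, -120 mm). Guide strips 8 mm high flank the lane at x -125 to -22 mm, y 2.5 to 12.5 and -62 to -52 mm
- near_notch (a point): centre of the mouth of the notch nearest the board, level with the bed's top (20 mm above the table); axes as the cramp's. The stop block belongs here. Each notch is 43 mm (x) by 12.5 mm (y), 14 mm deep, with a 1.5 mm chamfer
- far_notch (a point): centre of the mouth of the outermost notch, level with the top of the bed, where the stop block stands at the start; axes as the cramp's
- jaw (a joint): travel of the sliding jaw, a steel-faced wooden bar 140 mm long (cramp x -15 to 125 mm), 22 mm thick, 26 mm high, on the bed: 0 = fully open, grows (m) as it moves along the cramp's +y to the board; about 0.005 when the halves just meet, 0.006 to 0.008 when tight. Moves with about 1 N, no spring
- jaw_face (a point): middle of the jaw's steel face on which the wedge's straight side rubs, 13 mm above the bed
- wedge: green waxed wooden wedge, 140 mm, 24 high, 80 g, loose in its lane, thin end beside the jaw. Origin: underside, mid length, on the straight side (facing the jaw); +x to the thin end, wood on the -y side. 13 mm thick at the thin end, 36 mm at the butt; tapers on the stop's side. Once the stop is in the near notch it is driven 90 to 115 mm; a 15 N push makes it tight, and friction then holds it
- wedge_butt (a point): middle of the wedge's thick end face, where to push along the wedge's +x; 14 mm above the wedge's underside
- wedge_tip (a point): middle of the wedge's thin end face, 12 mm above the wedge's underside
- stop_block: dark wooden stop block, 50 mm (x) by 43 to 51 mm (y), 26 mm high, 0.5 kg, with a steel tongue 40 x 10 mm, 11 mm deep, under it that drops into a notch, and a blue knob on top. Origin: underside of the block, middle of the tongue, level with the bed's top when seated; axes parallel to the cramp's. Its +y face is slanted to match the wedge
- stop_knob (a point): centre line of the blue knob, 26 x 26 mm, which stands 26 to 62 mm above the block's underside; this point is 45 mm above the underside. Grasp it from above along the block's x or y
- near_half: half of the red board next to the jaw, 130 (x) x 60 (y) x 20 mm, 0.14 kg, loose on the bed; origin: centre of its underside
- far_half: half of the red board next to the end block, same size, loose on the bed 1 to 3 mm from the other half; origin: centre of its underside
- water_cup: small cream cup, 72 mm wide, 56 mm high, standing loose: leave alone. Origin: centre of its underside
- reagent_bottle: translucent bottle, 65 mm wide, 144 mm high, standing loose: leave alone. Origin: centre of its underside
- paint_tube1: lying paint tube, 49 x 206 x 33 mm: leave alone. Origin: centre of its underside
Mind the look-alikes: they are no part of the job. Leave any turquoise look-alike of the far_half alone. Several things have the shape of the wedge; the one meant has the colours described above.

How it is judged:
By the outcome, as a careful person would: the job done as asked, in the order asked, and still so for the second after the job is handed in, with the robot touching nothing.
It also fails if it takes over 58 s, if anything falls off the work surface, if the arm or the gripper's body presses on something with over 40 N, if the wrist force passes 120 N, or if a joint passes its speed limit or range.

## Robot

A 7-joint arm with a two-finger parallel gripper is mounted at the origin on the work surface; the furniture and walls round the work are solid. World frame = base frame: x ahead of the robot, y to its left, z up, the work surface at z = 0. Lengths are in m, angles in rad, forces in N, time in s.
With the tool pointing down it reaches from about 0.425 to 0.925 m from the base axis. Payload 6.8 kg.
Tool frame: the origin (TCP) lies at the very end of the fingers, on their centre line; the grasp point (between the pads) lies 19 mm behind it; z points along the fingers, x is the direction in which the jaws open and shut, and the axes are right-handed (so a half turn about z gives the same grasp; the last joint's range is limited). The gripper opens to 85 mm and grips with 20 to 120 N. Pads are 22 mm wide; open, the fingers measure 114 mm over their backs; the gripper's body (76 mm by 85 mm) begins 54 mm behind the grasp point. The pads swing forward as they close: fully open they stand 13 mm farther back than shut.
Start: joints at [1.037, 0.477, 0.022, 1.555, -0.011, 1.109, -0.083], TCP at [0.279, -0.615, 0.231] pointing down, gripper open.
Joint ranges: [-2.96, 2.96], [-0.34, 2.1], [-1.41, 1.46], [0.24, 2.44], [-1.37, 4.51], [0.17, 1.92], [-2.96, 2.96]. Speed limits (rad/s): [2.39, 2.39, 3.14, 3.14, 3.14, 3.14, 3.14].

## Interface

Orientations are given as a rotation vector (axis times angle).
In Python, from bench import get_obs, imaging, hand_in gives the robot as it stands.
- The arm moves only by the tool send_rows, never from a script. Its argument "motion" is a list of rows, each an object with "dp": the shift along the world's x, y, z in m, a list of three; "rot": the turn, a rotation vector about the world's x, y, z in rad, a list of three; "grip": the finger opening in m, from 0 to 0.0854. In form: [{"dp": [dx, dy, dz], "rot": [ax, ay, az], "grip": grip}, ...]. A call has 1 to 20 rows; each row shifts and turns the pose as measured when the row begins; what a row does not reach is not made up. A row lasts 1/8 s, in which the tool goes at most 62.5 mm and 10.7 degrees, less where a joint would pass 70% of its speed; a pose out of reach is approached as far as the arm can. A call is refused whole if a number of a shift passes 0.0625 or a number of a turn 0.188, either way. A call with a gripper value outside its range is refused whole. The fingers move at their own pace and stop on an object; "grip_force" is the grip in N (left out, the last holds). Time passes only in rows, so rows that do not move let the fingers close. It gives the time, the measured TCP pose, the force and the opening at its end, in the units of the state.
- get_obs(): the state, without advancing time (a new reading comes with each control period).
- imaging.grab_frame(name): name is "scene" or "top"; returns a dict with "img" (400x640x3 uint8, red, green, blue), "fx", "fy", "cx", "cy" (pixels), "R" (3x3) and "t" (3): a world point X has camera coordinates R X + t. Camera axes: x right, y down, z forward; pixel columns grow to the right and rows downward; lengths in m; the calibration is good to about 2 mm. A picture is of the moment at which its call begins. There is no depth.
- hand_in(): hands the job in, once; it reports no verdict.
The state is a dict: "clock": time; "joints": joint angles; "qvel": joint speeds; "tau": joint torques, N m; "tcp_pos": TCP position; "orientation": TCP orientation; "contact_force": force on the tool from outside, world axes, zero at the start; "moment": the same for the moment, N m; "grip_width": finger opening in m.
Only numpy, scipy, OpenCV 4.12 (cv2) and the standard library are available. Lean on these libraries where they do the work, as an engineer would, in place of code of your own. Each camera call takes 0.05 s, during which the arm holds its last target. There are 200 camera calls.

## Working session

There is one attempt and no reset: what is moved stays moved. The work goes in short steps, Python scripts to look and compute and a tool call to move; the robot and the scene stay as the last step left them, time stands still between calls to the robot, and variables do not carry over. Pictures are saved under pics/ and viewed, about 8 in all and at most 12, crops included, and the job is handed in when it is done.

Besides the shell and the picture viewer there is one more tool, called after "Emit:" by a JSON object that holds its "name" and its "arguments", one argument or row to a line. send_rows: Moves the arm, as the interface text tells. Its arguments: {"type":"object","properties":{"motion":{"type":"array","items":{"type":"object","properties":{"dp":{"type":"array","items":{"type":"number"}},"rot":{"type":"array","items":{"type":"number"}},"grip":{"type":"number"}}}},"grip_force":{"type":"number"}},"required":["motion"]}

```bash
mkdir -p pics; ls
cat > h.py <<'E'
import numpy as np, cv2
from bench import get_obs, imaging, hand_in
def grab(n,f):
    d=imaging.grab_frame(n); cv2.imwrite(f'pics/{f}.png',d['img'][:,:,::-1])
    np.savez(f'pics/{f}.npz',**{k:np.array(v) for k,v in d.items()}); return d
def load(f): return np.load(f'pics/{f}.npz')
def onplane(d,u,v,z):
    R,t=d['R'],d['t']; c=-R.T@t
    r=R.T@np.array([(u-d['cx'])/d['fx'],(v-d['cy'])/d['fy'],1]); return c+r*(z-c[2])/r[2]
def proj(d,X):
    p=d['R']@np.asarray(X)+d['t']; return np.array([d['fx']*p[0]/p[2]+d['cx'],d['fy']*p[1]/p[2]+d['cy']])
def crop(f,o,u0,v0,u1,v1,s):
    im=cv2.imread(f'pics/{f}.png')[v0:v1,u0:u1]; cv2.imwrite(f'pics/{o}.png',cv2.resize(im,None,fx=s,fy=s,interpolation=cv2.INTER_CUBIC))
E
python3 - <<'E'
from h import *
a=grab('top','t0');b=grab('scene','s0')
cv2.imwrite('pics/both.png',np.vstack([a['img'],b['img']])[:,:,::-1])
for d in(a,b): print(-d['R'].T@d['t'],d['fx'],d['R'].round(2).tolist())
print(get_obs())
E
```

```text
pics
[3.83271086e-01 3.46843820e-04 1.35102701e+00] 431.10339290346406 [[0.0, -1.0, 0.01], [-1.0, -0.01, -0.1], [0.1, -0.01, -1.0]]
[-0.43624166  0.72630606  0.63454024] 467.54187698915734 [[-0.6, -0.8, -0.01], [-0.33, 0.26, -0.91], [0.73, -0.55, -0.42]]
{'clock': 0.1, 'joints': array([ 1.03687989,  0.4777164 ,  0.02234435,  1.5562935 , -0.01149035,
        1.10929063, -0.08311153]), 'qvel': array([-0.00089227, -0.00094883,  0.00042464, -0.00365667,  0.00069105,
        0.00016879,  0.00211791]), 'tau': array([ 4.20832963e-03, -5.97762823e+01,  1.61373273e+00, -2.81954974e+01,
        1.28473953e-02,  5.09319798e-03,  8.82300014e-06]), 'tcp_pos': array([ 0.27860118, -0.61427304,  0.23044861]), 'orientation': array([-2.64005998e+00,  1.70146233e+00,  2.18364555e-03]), 'contact_force': array([ 0.29533413,  0.02870322, -0.03887575]), 'moment': array([-0.01516014,  0.0333718 , -0.02260096]), 'grip_width': 0.08530880395253687}
```

View pics/t0.png

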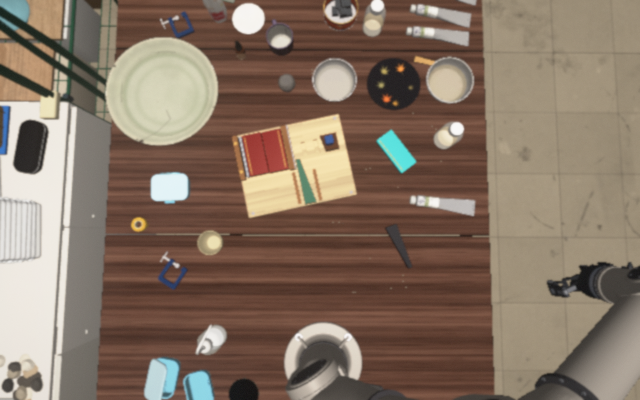

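View pics/s0.png

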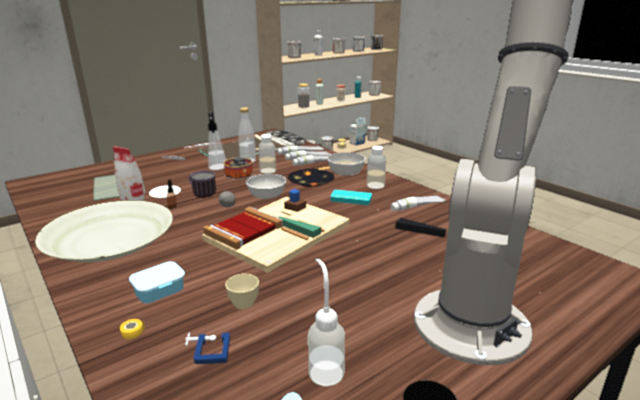

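The top view shows the cramp at about (294,165), with the red board at (265,152), the green wedge at (305,182) and the stop knob at (329,141). Candidates for the wedge are the green one at (305,182) and the black look-alike at (398,245). The turquoise block at (396,151) is a look-alike of the board half. I choose the green wedge, and check it in a close crop.

Run:
```python
from h import *
crop('t0','c0',225,105,365,225,5.7)
```

```text
(no output)
```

View pics/c0.png

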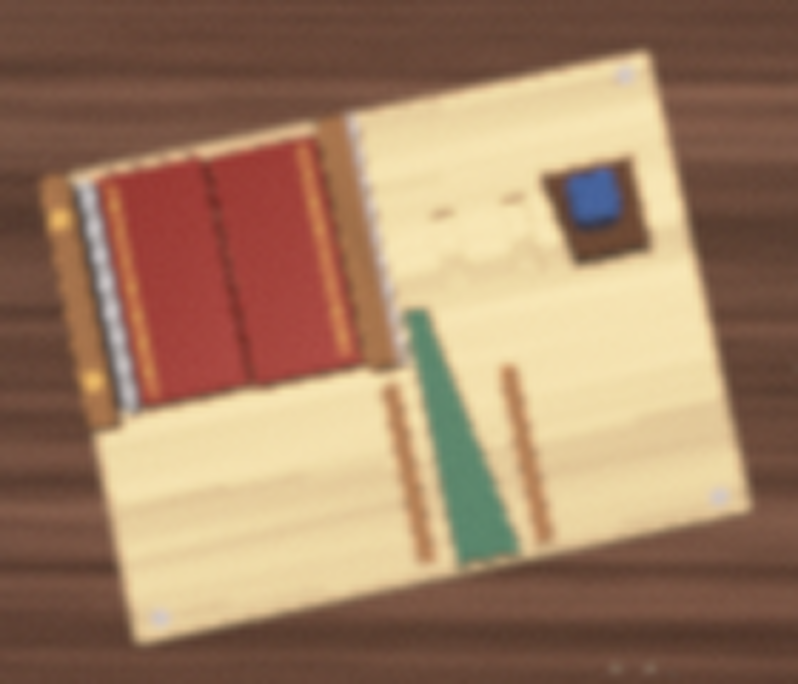

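The crop shows the bed's corners at (650,50), (752,508) and (137,643). The knob top is at (594,193), the green wedge's tip at (417,312) and its butt at (490,560). It lies in the lane, so it is the right wedge.

```bash
cat >> h.py <<'E'
def fit2(L,W):
    L=np.array(L,float);W=np.array(W,float)[:,:2];lc=L.mean(0);wc=W.mean(0);a=L-lc;b=W-wc
    th=np.arctan2((a[:,0]*b[:,1]-a[:,1]*b[:,0]).sum(),(a*b).sum());c,s=np.cos(th),np.sin(th);Rm=np.array([[c,-s],[s,c]])
    t=wc-Rm@lc; return th,Rm,t,(L@Rm.T+t-W)
E
python3 - <<'E'
from h import *
d=load('t0'); P=lambda u,v,z: onplane(d,225+(u+.5)/5.7-.5,105+(v+.5)/5.7-.5,z)
th,R,t,res=fit2([(.13,-.17),(-.13,-.17),(-.13,.17)],[P(650,50,.02),P(752,508,.02),P(137,643,.02)])
print('yaw',th,'t',t,'res mm',(res*1e3).round(1).tolist())
loc=lambda p:(R.T@(p[:2]-t)*1e3).round(1)
k=P(594,193,.082);print('knob',k,loc(k))
for n,q in dict(tipL=(405,312,.044),tipR=(428,310,.044),buttL=(458,567,.044),buttR=(520,550,.044),blkTL=(543,176,.046),blkTR=(632,158,.046),blkBR=(650,247,.046),blkBL=(577,264,.046),jawTR=(355,112,.046),jawBR=(408,365,.046)).items(): print(n,P(*q).round(4),loc(P(*q)))
for n,y in(('near',-.04),('far',-.12)): print(n,R@[.045,y]+t)
o=get_obs();from scipy.spatial.transform import Rotation as Ro
print(Ro.from_rotvec(o['orientation']).as_matrix().round(3))
E
```

```text
yaw 0.22001284695898743 t [0.59550288 0.09219636] res mm [[-0.8, 0.7], [-0.0, 0.0], [0.8, -0.7]]
knob [ 0.66571686 -0.01462292  0.082     ] [  45.2 -119.6]
tipL [0.6084 0.0863 0.044 ] [11.3 -8.5]
tipR [0.6096 0.074  0.044 ] [  9.7 -20.9]
buttL [0.4711 0.0565 0.044 ] [-129.2   -7.7]
buttR [0.4804 0.0235 0.044 ] [-127.3  -41.9]
blkTL [0.6829 0.0126 0.046 ] [ 67.9 -96.8]
blkTR [ 0.6931 -0.0355  0.046 ] [  67.4 -145.9]
blkBR [ 0.6443 -0.0454  0.046 ] [  17.6 -144.9]
blkBL [ 0.6348 -0.0061  0.046 ] [  16.9 -104.5]
jawTR [0.7175 0.1145 0.046 ] [123.9  -4.8]
jawBR [0.5793 0.0843 0.046 ] [-17.5  -4.2]
near [0.64814783 0.06298147]
far [ 0.6656072 -0.0150901]
[[ 0.413 -0.911 -0.001]
 [-0.911 -0.413  0.001]
 [-0.002  0.    -1.   ]]
```

Emit:
{"name": "send_rows", "arguments": {
  "motion": [
    {"dp":[0.032,0.05,0],"rot":[0,0,0.114],"grip":0.0854},
    {"dp":[0.032,0.05,0],"rot":[0,0,0.114],"grip":0.0854},
    {"dp":[0.032,0.05,0],"rot":[0,0,0.114],"grip":0.0854},
    {"dp":[0.032,0.05,0],"rot":[0,0,0.114],"grip":0.0854},
    {"dp":[0.032,0.05,0],"rot":[0,0,0.114],"grip":0.0854},
    {"dp":[0.032,0.05,0],"rot":[0,0,0.114],"grip":0.0854},
    {"dp":[0.032,0.05,0],"rot":[0,0,0.114],"grip":0.0854},
    {"dp":[0.032,0.05,0],"rot":[0,0,0.114],"grip":0.0854},
    {"dp":[0.032,0.05,0],"rot":[0,0,0.114],"grip":0.0854},
    {"dp":[0.032,0.05,0],"rot":[0,0,0.114],"grip":0.0854},
    {"dp":[0.032,0.05,0],"rot":[0,0,0.114],"grip":0.0854},
    {"dp":[0.032,0.05,0],"rot":[0,0,0.114],"grip":0.0854}
  ],
  "grip_force": 50
}}

```text
clock: 1.6
tcp_pos: [0.6644, 0.0006, 0.2263]
orientation: [3.111, 0.399, -0.009]
contact_force: [1.9, -0.7, 0.4]
grip_width: 0.0854
```

```bash
cat >> h.py <<'E'
from scipy.spatial.transform import Rotation as Ro
def to(p,yaw=.22):
    o=get_obs(); M=Ro.from_rotvec(o['orientation'])
    c,s=np.cos(yaw),np.sin(yaw); T=Ro.from_matrix(np.array([[c,s,0],[s,-c,0],[0,0,-1]]))
    print('t',o['clock'],'pos',o['tcp_pos'].round(4),'dp',(np.array(p)-o['tcp_pos']).round(4),'rot',(T*M.inv()).as_rotvec().round(3),'F',o['contact_force'].round(1),'w',round(float(o['grip_width']),4))
E
python3 -c "
from h import *;to([.6656,-.0148,.05])"
```

```text
t 1.6 pos [6.644e-01 6.000e-04 2.263e-01] dp [ 0.0012 -0.0154 -0.1763] rot [ 0.006 -0.005 -0.035] F [ 1.9 -0.7  0.4] w 0.0854
```

Emit:
{"name": "send_rows", "arguments": {
  "motion": [
    {"dp":[0.001,-0.0154,-0.0],"rot":[0.006,-0.005,-0.035],"grip":0.0854},
    {"dp":[0,0,-0.04],"rot":[0,0,0],"grip":0.0854},
    {"dp":[0,0,-0.04],"rot":[0,0,0],"grip":0.0854},
    {"dp":[0,0,-0.02],"rot":[0,0,0],"grip":0.0854},
    {"dp":[0,0,0],"rot":[0,0,0],"grip":0.0854}
  ]
}}

```text
clock: 2.22
tcp_pos: [0.666, -0.01, 0.1226]
orientation: [-3.118, -0.353, 0.001]
contact_force: [-0.5, -0.2, 0.4]
grip_width: 0.0854
```

```bash
python3 -c "
from h import *;to([.6656,-.0148,.049])"
```

```text
t 2.225 pos [ 0.666  -0.01    0.1226] dp [-0.0004 -0.0048 -0.0736] rot [-0.004 -0.001 -0.005] F [-0.5 -0.2  0.4] w 0.0854
```

Emit:
{"name": "send_rows", "arguments": {
  "motion": [
    {"dp":[-0.0004,-0.0048,-0.02],"rot":[-0.004,-0.001,-0.005],"grip":0.0854},
    {"dp":[0,-0.001,-0.02],"rot":[0,0,0],"grip":0.0854},
    {"dp":[0,0,-0.02],"rot":[0,0,0],"grip":0.0854},
    {"dp":[0,0,-0.006],"rot":[0,0,0],"grip":0.0854},
    {"dp":[0,0,0],"rot":[0,0,0],"grip":0.0854}
  ]
}}

```text
clock: 2.85
tcp_pos: [0.6671, -0.0167, 0.0546]
orientation: [3.121, 0.343, 0.006]
contact_force: [0.3, 1.4, 0.1]
grip_width: 0.0852
```

```bash
python3 -c "
from h import *;to([.6656,-.0148,.049])
d=grab('scene','s1');crop('s1','c1',180,130,380,280,4)"
```

```text
t 2.85 pos [ 0.6671 -0.0167  0.0546] dp [-0.0015  0.0019 -0.0056] rot [0.001 0.004 0.001] F [0.3 1.4 0.1] w 0.0852
```

View pics/c1.png

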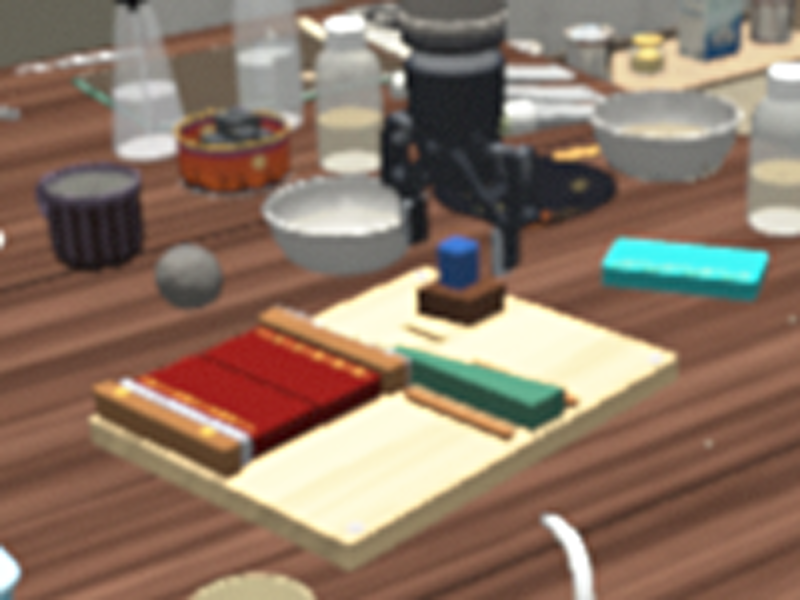

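The crop shows the open fingers straddling the blue knob (460,262) along the cramp's x. I'll correct, go down and close.

Emit:
{"name": "send_rows", "arguments": {
  "motion": [
    {"dp":[-0.0015,0.0019,-0.005],"rot":[0.001,0.004,0.001],"grip":0.0854},
    {"dp":[0,0,0],"rot":[0,0,0],"grip":0.0854},
    {"dp":[0,0,0],"rot":[0,0,0],"grip":0.015},
    {"dp":[0,0,0],"rot":[0,0,0],"grip":0.015},
    {"dp":[0,0,0],"rot":[0,0,0],"grip":0.015},
    {"dp":[0,0,0],"rot":[0,0,0],"grip":0.015},
    {"dp":[0,0,0],"rot":[0,0,0],"grip":0.015},
    {"dp":[0,0,0],"rot":[0,0,0],"grip":0.015},
    {"dp":[0,0,0],"rot":[0,0,0],"grip":0.015},
    {"dp":[0,0,0],"rot":[0,0,0],"grip":0.015}
  ]
}}

```text
clock: 4.15
tcp_pos: [0.6669, -0.0143, 0.0517]
orientation: [3.123, 0.345, 0.006]
contact_force: [-0.5, -0.3, 0.1]
grip_width: 0.025
```

```bash
python3 -c "
from h import *;to([.6656,-.0148,.049])"
```

```text
t 4.15 pos [ 0.6669 -0.0143  0.0517] dp [-0.0013 -0.0005 -0.0027] rot [-0.     0.004  0.   ] F [-0.5 -0.3  0.1] w 0.025
```

Emit:
{"name": "send_rows", "arguments": {
  "motion": [
    {"dp":[0,0,0.008],"rot":[0,0,0],"grip":0.015},
    {"dp":[0,0,0.01],"rot":[0,0,0],"grip":0.015},
    {"dp":[0,0,0.015],"rot":[0,0,0],"grip":0.015},
    {"dp":[0,0,0.005],"rot":[0,0,0],"grip":0.015},
    {"dp":[-0.0035,0.0155,0],"rot":[0,0,0],"grip":0.015},
    {"dp":[-0.0035,0.0155,0],"rot":[0,0,0],"grip":0.015},
    {"dp":[-0.0035,0.0155,0],"rot":[0,0,0],"grip":0.015},
    {"dp":[-0.0035,0.0155,0],"rot":[0,0,0],"grip":0.015},
    {"dp":[-0.0035,0.0125,0],"rot":[0,0,0],"grip":0.015},
    {"dp":[0,0,0],"rot":[0,0,0],"grip":0.015}
  ]
}}

```text
clock: 5.4
tcp_pos: [0.6449, 0.0683, 0.0901]
orientation: [-3.12, -0.351, 0.002]
contact_force: [-0.0, -1.0, -4.5]
grip_width: 0.025
```

```bash
python3 -c "
from h import *;to([.6494,.0638,.0517])
d=grab('scene','s2');crop('s2','c2',180,130,380,280,4)"
```

```text
t 5.4 pos [0.6449 0.0683 0.0901] dp [ 0.0045 -0.0045 -0.0384] rot [-0.002 -0.002 -0.004] F [-0.  -1.  -4.5] w 0.025
```

View pics/c2.png

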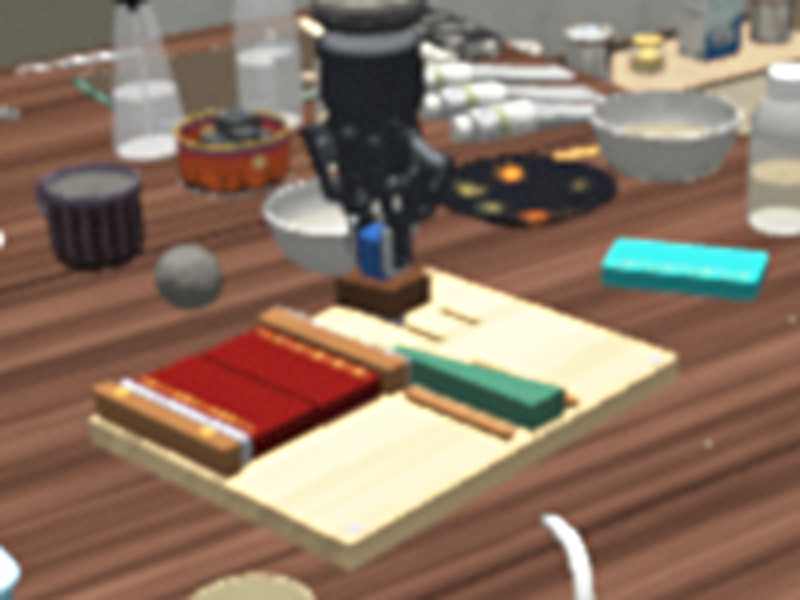

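The block hangs in the grip at (382,285), clear of the bed. I'll correct xy and go down to just above the near notch.

Emit:
{"name": "send_rows", "arguments": {
  "motion": [
    {"dp":[0.0045,-0.0045,0],"rot":[-0.002,-0.002,-0.004],"grip":0.015},
    {"dp":[0,0,-0.01],"rot":[0,0,0],"grip":0.015},
    {"dp":[0,0,-0.008],"rot":[0,0,0],"grip":0.015},
    {"dp":[0,0,0],"rot":[0,0,0],"grip":0.015},
    {"dp":[0,0,0],"rot":[0,0,0],"grip":0.015}
  ]
}}

```text
clock: 6.08
tcp_pos: [0.6503, 0.0584, 0.0698]
orientation: [3.12, 0.335, -0.001]
contact_force: [1.0, -0.9, -5.2]
grip_width: 0.0252
```

```bash
python3 -c "
from h import *;to([.6494,.0638,.0517])"
```

```text
t 6.075 pos [0.6503 0.0584 0.0698] dp [-0.0009  0.0054 -0.0181] rot [ 0.003 -0.     0.006] F [ 1.  -0.9 -5.2] w 0.0252
```

Emit:
{"name": "send_rows", "arguments": {
  "motion": [
    {"dp":[-0.0009,0.0054,0],"rot":[0.003,0,0.006],"grip":0.015},
    {"dp":[0,0,0],"rot":[0,0,0],"grip":0.015},
    {"dp":[0,0,0],"rot":[0,0,0],"grip":0.015}
  ]
}}

```text
clock: 6.45
tcp_pos: [0.6496, 0.0647, 0.0704]
orientation: [-3.122, -0.346, -0.001]
contact_force: [-0.4, 0.0, -4.2]
grip_width: 0.0253
```

```bash
python3 -c "
from h import *;to([.6494,.0638,.0517])"
```

```text
t 6.45 pos [0.6496 0.0647 0.0704] dp [-0.0002 -0.0009 -0.0187] rot [-0.     0.    -0.001] F [-0.4  0.  -4.2] w 0.0253
```

Emit:
{"name": "send_rows", "arguments": {
  "motion": [
    {"dp":[-0.0002,-0.0008,-0.003],"rot":[0,0,0],"grip":0.015},
    {"dp":[0,0,-0.004],"rot":[0,0,0],"grip":0.015},
    {"dp":[0,0,-0.003],"rot":[0,0,0],"grip":0.015},
    {"dp":[0,0,0],"rot":[0,0,0],"grip":0.015}
  ]
}}

```text
clock: 6.95
tcp_pos: [0.6494, 0.0636, 0.0596]
orientation: [-3.122, -0.346, -0.001]
contact_force: [-0.6, -0.1, -5.1]
grip_width: 0.0253
```

```bash
python3 -c "
from h import *;to([.6494,.0638,.0517])"
```

```text
t 6.95 pos [0.6494 0.0636 0.0596] dp [ 0.      0.0002 -0.0079] rot [-0.     0.    -0.001] F [-0.6 -0.1 -5.1] w 0.0253
```

Emit:
{"name": "send_rows", "arguments": {
  "motion": [
    {"dp":[0,0,-0.003],"rot":[0,0,0],"grip":0.015},
    {"dp":[0,0,-0.003],"rot":[0,0,0],"grip":0.015},
    {"dp":[0,0,-0.002],"rot":[0,0,0],"grip":0.015},
    {"dp":[0,0,-0.001],"rot":[0,0,0],"grip":0.015},
    {"dp":[0,0,-0.001],"rot":[0,0,0],"grip":0.015}
  ]
}}

```text
clock: 7.58
tcp_pos: [0.6496, 0.0637, 0.0517]
orientation: [3.122, 0.345, 0.001]
contact_force: [-4.6, -1.0, 5.9]
grip_width: 0.0258
```

```bash
python3 -c "
from h import *;to([.6494,.0638,.0517])"
```

```text
t 7.575 pos [0.6496 0.0637 0.0517] dp [-0.0002  0.0001 -0.    ] rot [ 0.001  0.001 -0.   ] F [-4.6 -1.   5.9] w 0.0258
```

The stop is seated: z is back at the starting value and the force has turned to +6 N. I'll release and retract.

Emit:
{"name": "send_rows", "arguments": {
  "motion": [
    {"dp":[0,0,0],"rot":[0,0,0],"grip":0.06},
    {"dp":[0,0,0],"rot":[0,0,0],"grip":0.06},
    {"dp":[0,0,0],"rot":[0,0,0],"grip":0.06},
    {"dp":[0,0,0],"rot":[0,0,0],"grip":0.06},
    {"dp":[0,0,0.03],"rot":[0,0,0],"grip":0.06},
    {"dp":[0,0,0.04],"rot":[0,0,0],"grip":0.06},
    {"dp":[0,0,0.02],"rot":[0,0,0],"grip":0.06},
    {"dp":[-0.03,-0.005,0.01],"rot":[0,0,0],"grip":0},
    {"dp":[-0.042,-0.0065,0],"rot":[0,0,0],"grip":0},
    {"dp":[-0.042,-0.0065,0],"rot":[0,0,0],"grip":0},
    {"dp":[-0.042,-0.0065,0],"rot":[0,0,0],"grip":0},
    {"dp":[-0.03,-0.0065,0],"rot":[0,0,0],"grip":0},
    {"dp":[0,0,0],"rot":[0,0,0],"grip":0},
    {"dp":[0,0,0],"rot":[0,0,0],"grip":0}
  ]
}}

```text
clock: 9.32
tcp_pos: [0.4593, 0.0321, 0.1531]
orientation: [3.122, 0.345, 0.006]
contact_force: [0.3, -0.8, -0.1]
grip_width: -0.0003
```

```bash
python3 -c "
from h import *;to([.440,.031,.028])
d=grab('top','t3');crop('t3','c3',225,105,365,225,5.7)"
```

```text
t 9.325 pos [0.4593 0.0321 0.1531] dp [-0.0193 -0.0011 -0.1251] rot [0.    0.004 0.   ] F [ 0.3 -0.8 -0.1] w -0.0003
```

View pics/c3.png

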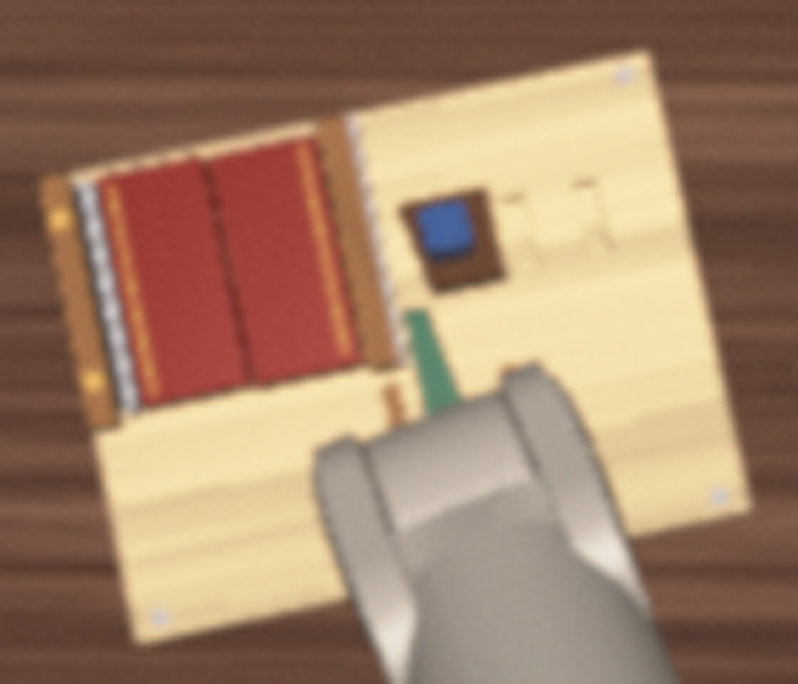

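The top crop shows the stop at the near notch, knob at (446,228). The wedge is unmoved and the two outer notches are empty. Next the hand goes behind the butt.

Emit:
{"name": "send_rows", "arguments": {
  "motion": [
    {"dp":[-0.0195,-0.001,0],"rot":[0,0,0],"grip":0},
    {"dp":[0,0,0],"rot":[0,0,0],"grip":0},
    {"dp":[0,0,-0.04],"rot":[0,0,0],"grip":0},
    {"dp":[0,0,-0.03],"rot":[0,0,0],"grip":0},
    {"dp":[0,0,0],"rot":[0,0,0],"grip":0}
  ]
}}

```text
clock: 10.0
tcp_pos: [0.4471, 0.033, 0.0822]
orientation: [-3.12, -0.344, -0.016]
contact_force: [-0.4, 0.6, 0.7]
grip_width: 0.0
```

```bash
python3 -c "
from h import *;to([.440,.031,.028])
d=load('t3'); P=lambda u,v,z: onplane(d,225+(u+.5)/5.7-.5,105+(v+.5)/5.7-.5,z)
c,s=np.cos(.22),np.sin(.22);R=np.array([[c,-s],[s,c]]);t=np.array([.5955,.0922])
for q in [(446,228,.082),(400,206,.046),(488,190,.046),(507,276,.046),(437,293,.046)]: print((R.T@(P(*q)[:2]-t)*1e3).round(1))
"
```

```text
t 10.0 pos [0.4471 0.033  0.0822] dp [-0.0071 -0.002  -0.0542] rot [-0.003  0.01   0.   ] F [-0.4  0.6  0.7] w 0.0
[ 43.4 -39.8]
[ 68.1 -17.9]
[ 66.7 -66.1]
[ 18.5 -66.3]
[ 17.4 -27.5]
```

Emit:
{"name": "send_rows", "arguments": {
  "motion": [
    {"dp":[-0.007,-0.002,0],"rot":[-0.003,0.01,0],"grip":0},
    {"dp":[0,0,-0.02],"rot":[0,0,0],"grip":0},
    {"dp":[0,0,-0.02],"rot":[0,0,0],"grip":0},
    {"dp":[0,0,-0.01],"rot":[0,0,0],"grip":0},
    {"dp":[0,0,0],"rot":[0,0,0],"grip":0}
  ]
}}

```text
clock: 10.62
tcp_pos: [0.445, 0.0314, 0.0362]
orientation: [3.123, 0.343, 0.013]
contact_force: [-0.4, 0.3, -0.2]
grip_width: 0.0
```

```bash
python3 -c "
from h import *;to([.440,.031,.028])"
```

```text
t 10.625 pos [0.445  0.0314 0.0362] dp [-0.005  -0.0004 -0.0082] rot [-0.001  0.008  0.001] F [-0.4  0.3 -0.2] w 0.0
```

Emit:
{"name": "send_rows", "arguments": {
  "motion": [
    {"dp":[0,0,-0.008],"rot":[0,0.006,0],"grip":0},
    {"dp":[0,0,0],"rot":[0,0,0],"grip":0},
    {"dp":[0.006,0.0013,0],"rot":[0,0,0],"grip":0},
    {"dp":[0.006,0.0013,0],"rot":[0,0,0],"grip":0},
    {"dp":[0.006,0.0013,0],"rot":[0,0,0],"grip":0},
    {"dp":[0.006,0.0013,0],"rot":[0,0,0],"grip":0},
    {"dp":[0.006,0.0013,0],"rot":[0,0,0],"grip":0}
  ]
}}

```text
clock: 11.5
tcp_pos: [0.4785, 0.0384, 0.0296]
orientation: [-3.123, -0.342, -0.008]
contact_force: [-0.1, -0.5, 0.5]
grip_width: 0.0002
```

```bash
cat >> h.py <<'E'
def loc():
    o=get_obs();c,s=np.cos(.22),np.sin(.22);R=np.array([[c,-s],[s,c]])
    print('local',(R.T@(o['tcp_pos'][:2]-[.5955,.0922])*1e3).round(1),'Floc',(R.T@o['contact_force'][:2]).round(1))
E
python3 -c "
from h import *;to([.440,.031,.028]);loc()"
```

```text
t 11.5 pos [0.4785 0.0384 0.0296] dp [-0.0385 -0.0074 -0.0016] rot [-0.001  0.005  0.002] F [-0.1 -0.5  0.5] w 0.0002
local [-125.9  -27. ] Floc [-0.2 -0.5]
```

Emit:
{"name": "send_rows", "arguments": {
  "motion": [
    {"dp":[0.0057,0.0018,0],"rot":[0,0,0],"grip":0},
    {"dp":[0.0057,0.0018,0],"rot":[0,0,0],"grip":0},
    {"dp":[0.0057,0.0018,0],"rot":[0,0,0],"grip":0},
    {"dp":[0.0057,0.0018,0],"rot":[0,0,0],"grip":0},
    {"dp":[0.0057,0.0018,0],"rot":[0,0,0],"grip":0},
    {"dp":[0.0057,0.0018,0],"rot":[0,0,0],"grip":0}
  ]
}}

```text
clock: 12.25
tcp_pos: [0.5149, 0.05, 0.0294]
orientation: [-3.123, -0.342, -0.007]
contact_force: [-0.3, 0.8, 1.2]
grip_width: -0.0
```

```bash
python3 -c "
from h import *;to([.440,.031,.028]);loc()
grab('scene','s4');crop('s4','c4',200,150,360,270,5)"
```

```text
t 12.25 pos [0.5149 0.05   0.0294] dp [-0.0749 -0.019  -0.0014] rot [-0.001  0.004  0.002] F [-0.3  0.8  1.2] w -0.0
local [-87.9 -23.6] Floc [-0.1  0.8]
```

View pics/c4.png

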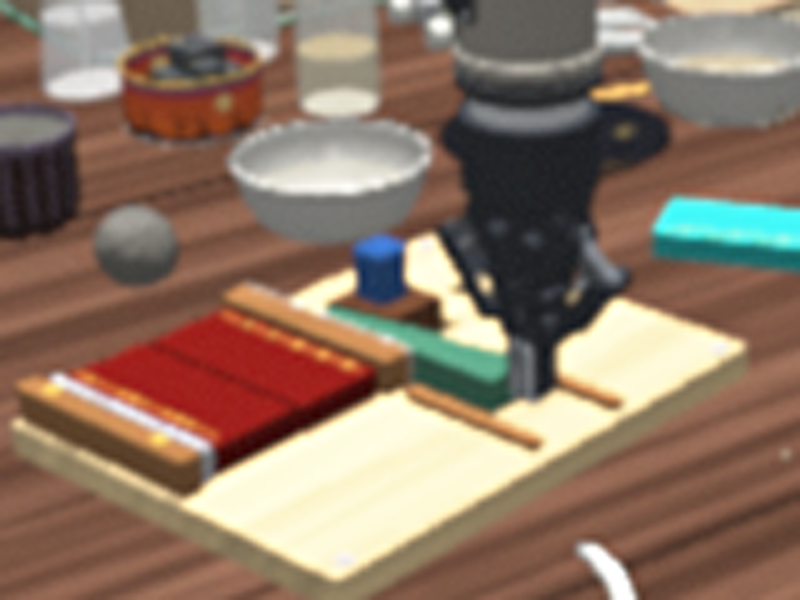

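The scene crop shows the wedge entering between jaw and stop, its tip at (335,312), with the fingers squarely on the butt at (520,375). I'll go on.

Emit:
{"name": "send_rows", "arguments": {
  "motion": [
    {"dp":[0.0048,0.0013,0],"rot":[0,0,0],"grip":0},
    {"dp":[0.0048,0.0013,0],"rot":[0,0,0],"grip":0},
    {"dp":[0.0048,0.0013,0],"rot":[0,0,0],"grip":0},
    {"dp":[0.0048,0.0013,0],"rot":[0,0,0],"grip":0},
    {"dp":[0.0048,0.0013,0],"rot":[0,0,0],"grip":0}
  ]
}}

```text
clock: 12.92
tcp_pos: [0.5393, 0.0573, 0.029]
orientation: [-3.122, -0.343, -0.003]
contact_force: [-2.8, 0.5, 0.1]
grip_width: -0.0
```

```bash
python3 -c "
from h import *;to([.440,.031,.028]);loc()"
```

```text
t 12.925 pos [0.5393 0.0573 0.029 ] dp [-0.0993 -0.0263 -0.001 ] rot [-0.001  0.002  0.001] F [-2.8  0.5  0.1] w -0.0
local [-62.4 -21.8] Floc [-2.6  1.1]
```

Emit:
{"name": "send_rows", "arguments": {
  "motion": [
    {"dp":[0.0038,0.0012,0],"rot":[0,0,0],"grip":0},
    {"dp":[0.0038,0.0012,0],"rot":[0,0,0],"grip":0},
    {"dp":[0.0038,0.0012,0],"rot":[0,0,0],"grip":0},
    {"dp":[0.0038,0.0012,0],"rot":[0,0,0],"grip":0}
  ]
}}

```text
clock: 13.42
tcp_pos: [0.552, 0.0616, 0.0281]
orientation: [3.121, 0.343, -0.009]
contact_force: [-9.6, -1.1, 3.9]
grip_width: -0.0004
```

```bash
python3 -c "
from h import *;to([.440,.031,.028]);loc()"
```

```text
t 13.425 pos [0.552  0.0616 0.0281] dp [-1.12e-01 -3.06e-02 -1.00e-04] rot [ 0.002 -0.005  0.001] F [-9.6 -1.1  3.9] w -0.0004
local [-49.2 -20.4] Floc [-9.6  1. ]
```

Emit:
{"name": "send_rows", "arguments": {
  "motion": [
    {"dp":[0.003,0.0008,0],"rot":[0,0,0],"grip":0},
    {"dp":[0.003,0.0008,0],"rot":[0,0,0],"grip":0},
    {"dp":[0.003,0.0008,0],"rot":[0,0,0],"grip":0}
  ]
}}

```text
clock: 13.8
tcp_pos: [0.553, 0.0611, 0.0262]
orientation: [3.116, 0.342, -0.036]
contact_force: [-10.6, -0.7, 4.7]
grip_width: -0.0001
```

```bash
python3 -c "
from h import *;to([.440,.031,.028]);loc()"
```

```text
t 13.8 pos [0.553  0.0611 0.0262] dp [-0.113  -0.0301  0.0018] rot [ 0.009 -0.022  0.002] F [-10.6  -0.7   4.7] w -0.0001
local [-48.3 -21.1] Floc [-10.5   1.6]
```

Emit:
{"name": "send_rows", "arguments": {
  "motion": [
    {"dp":[0.005,0.0012,0.002],"rot":[0.008,-0.02,0.002],"grip":0},
    {"dp":[0.006,0.0014,0.001],"rot":[0.004,-0.01,0],"grip":0},
    {"dp":[0.006,0.0014,0.001],"rot":[0.004,-0.01,0],"grip":0}
  ]
}}

```text
clock: 14.18
tcp_pos: [0.5577, 0.0629, 0.0259]
orientation: [-3.121, -0.347, 0.009]
contact_force: [-12.8, -1.4, 5.4]
grip_width: -0.0001
```

```bash
python3 -c "
from h import *;to([.440,.031,.028]);loc()"
```

```text
t 14.175 pos [0.5577 0.0629 0.0259] dp [-0.1177 -0.0319  0.0021] rot [-0.001 -0.006 -0.001] F [-12.8  -1.4   5.4] w -0.0001
local [-43.3 -20.4] Floc [-12.8   1.5]
```

Emit:
{"name": "send_rows", "arguments": {
  "motion": [
    {"dp":[0.007,0.0016,0.002],"rot":[0.002,-0.006,0],"grip":0},
    {"dp":[0.008,0.002,0.002],"rot":[0.004,-0.012,0],"grip":0},
    {"dp":[0.009,0.002,0.002],"rot":[0.004,-0.012,0],"grip":0}
  ]
}}

```text
clock: 14.55
tcp_pos: [0.562, 0.0645, 0.0258]
orientation: [-3.121, -0.349, 0.023]
contact_force: [-21.1, -3.0, 7.5]
grip_width: -0.0001
```

```bash
python3 -c "
from h import *;to([.440,.031,.028]);loc()"
```

```text
t 14.55 pos [0.562  0.0645 0.0258] dp [-0.122  -0.0335  0.0022] rot [ 0.001 -0.014 -0.002] F [-21.1  -3.    7.5] w -0.0001
local [-38.7 -19.8] Floc [-21.2   1.7]
```

21 N is above the 15 N needed for tight. I'll back off straight along -x, lift, swing aside and check.

Emit:
{"name": "send_rows", "arguments": {
  "motion": [
    {"dp":[-0.01,-0.0022,0],"rot":[0,0,0],"grip":0},
    {"dp":[-0.02,-0.0045,0],"rot":[0,0,0],"grip":0},
    {"dp":[-0.02,-0.0045,0.005],"rot":[0,0,0],"grip":0},
    {"dp":[-0.01,-0.002,0.04],"rot":[0,0,0],"grip":0},
    {"dp":[0,0,0.06],"rot":[0,0,0],"grip":0},
    {"dp":[0,0,0.06],"rot":[0,0,0],"grip":0},
    {"dp":[0,-0.05,0.02],"rot":[0,0,0],"grip":0},
    {"dp":[0,-0.05,0],"rot":[0,0,0],"grip":0},
    {"dp":[0,-0.05,0],"rot":[0,0,0],"grip":0},
    {"dp":[0,-0.05,0],"rot":[0,0,0],"grip":0},
    {"dp":[0,-0.05,0],"rot":[0,0,0],"grip":0},
    {"dp":[0,0,0],"rot":[0,0,0],"grip":0}
  ]
}}

```text
clock: 16.05
tcp_pos: [0.5105, -0.2101, 0.2244]
orientation: [3.114, 0.346, 0.029]
contact_force: [-0.3, 0.3, 0.9]
grip_width: -0.0003
```

```bash
python3 -c "
from h import *
import h
a=grab('top','t5');b=grab('scene','s5');crop('t5','c5',225,105,365,225,5.7);crop('s5','c6',195,160,355,270,5)
print(h.get_obs()['tcp_pos'])"
```

```text
[ 0.51120368 -0.20514834  0.22443118]
```

View pics/c5.png

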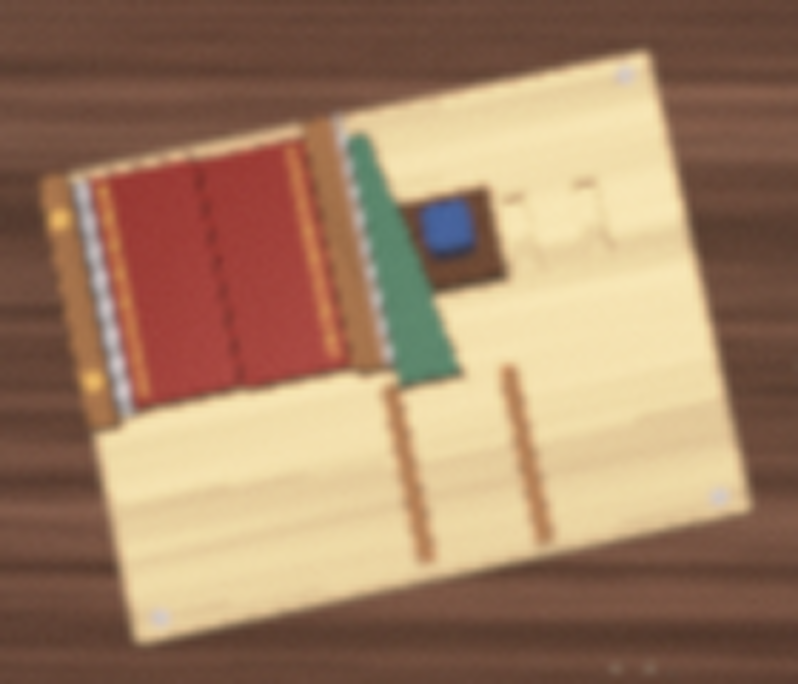

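View pics/c6.png

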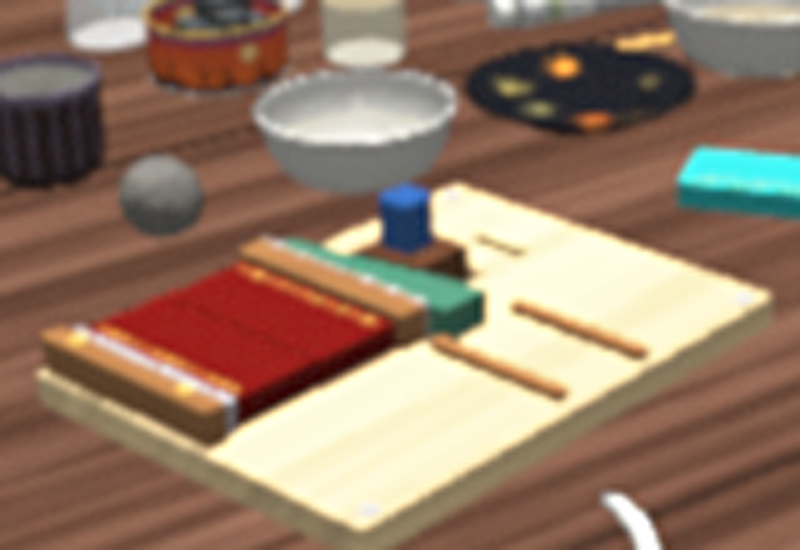

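The top crop shows the wedge flush between jaw and stop, butt at (430,381) and tip at (357,136). The board halves are shut with only a hairline seam and lie flat. I'll measure jaw and wedge travel, and diff the rest of the table.

```bash
python3 -c "
from h import *
d=load('t5'); P=lambda u,v,z: onplane(d,225+(u+.5)/5.7-.5,105+(v+.5)/5.7-.5,z)
c,s=np.cos(.22),np.sin(.22);R=np.array([[c,-s],[s,c]]);t=np.array([.5955,.0922])
for n,q in dict(jawTR=(339,116,.046),jawBR=(393,366,.046),buttL=(400,388,.044),buttR=(461,374,.044),tip=(357,136,.044)).items(): print(n,(R.T@(P(*q)[:2]-t)*1e3).round(1))
for a,b in(('t0','t5'),('s0','s5')):
    m=(np.abs(cv2.GaussianBlur(load(a)['img'],(3,3),0).astype(int)-cv2.GaussianBlur(load(b)['img'],(3,3),0)).max(2)>30).astype(np.uint8)
    n,_,st,_=cv2.connectedComponentsWithStats(m); print(a,[x.tolist() for x in st[1:] if x[4]>8])
g0,g5=[cv2.cvtColor(load(f)['img'],cv2.COLOR_RGB2GRAY)[110:170,230:310].astype(np.float32) for f in('t0','t5')]
"
```

```text
jawTR [123.6   4.1]
jawBR [-16.3   3.7]
buttL [-28.5   2.6]
buttR [-28.  -30.9]
tip [111.2  -3.1]
t0 [[283, 125, 34, 80, 1092], [319, 132, 21, 20, 315], [242, 143, 6, 28, 33], [398, 142, 70, 65, 3362], [278, 144, 3, 8, 11], [241, 152, 6, 24, 37], [450, 200, 13, 12, 117], [413, 206, 59, 128, 6366], [518, 261, 122, 139, 6183], [404, 330, 28, 14, 150], [436, 332, 7, 4, 22], [410, 335, 105, 65, 3654], [598, 341, 42, 59, 964], [473, 345, 6, 9, 28], [405, 346, 8, 8, 33], [408, 357, 5, 3, 13], [302, 359, 38, 39, 752], [307, 361, 5, 5, 11], [288, 369, 14, 16, 126], [348, 375, 5, 4, 18], [287, 383, 14, 17, 116], [377, 390, 23, 10, 165], [402, 391, 11, 6, 48]]
s0 [[382, 0, 7, 7, 31], [361, 0, 77, 72, 1979], [445, 0, 124, 226, 5265], [564, 0, 10, 36, 111], [370, 4, 5, 6, 19], [525, 53, 18, 92, 551], [387, 54, 9, 11, 49], [384, 60, 4, 3, 10], [381, 65, 6, 4, 15], [373, 73, 21, 3, 41], [367, 75, 28, 10, 192], [359, 85, 41, 62, 1475], [495, 104, 10, 54, 179], [501, 159, 19, 7, 84], [525, 163, 9, 4, 27], [469, 165, 5, 23, 54], [534, 169, 9, 21, 122], [516, 186, 2, 7, 10], [243, 188, 79, 51, 1383], [521, 194, 23, 66, 607], [243, 214, 5, 3, 11], [444, 222, 5, 7, 29], [211, 224, 7, 4, 18], [282, 224, 4, 4, 9], [222, 227, 9, 7, 31], [449, 227, 6, 10, 35], [461, 228, 25, 24, 335], [232, 231, 8, 8, 34], [443, 230, 3, 7, 20], [493, 231, 27, 22, 265], [479, 241, 5, 2, 9], [499, 242, 8, 3, 17]]
```

```bash
python3 -c "
from h import *
print(get_obs()['clock'],hand_in())"
```

```text
the job is handed in; nothing more can be done
16.15 None
```

The stop block now sits in the notch nearest the board. The green wedge is tight between the jaw and the stop, and the two red halves are pressed together. I handed the job in at 16.2 s.

- **Stop:** I lifted it by the blue knob out of the outermost notch. It went down to the same height it had when seated at the start, with a clear contact force. The last top view puts it at the near notch.
- **Wedge:** I drove it about 100 mm, thin end first, to a final push of 21 N. It stayed in place after the fingers backed off.
- **Board:** The last two views show the halves flat, with only a hairline seam between them.
- **Jaw travel, slight disagreement:** I measured about 8.4 mm, give or take 1 mm from the pictures. The description gives 6 to 8 mm when tight, so it may be a little over.
- **Rest of the table:** Comparing pictures from before and after showed changes only at the cramp and where the arm is or was. In the last top view the arm covers part of the table, including the black wedge look-alike, so that part was not checked from above.

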